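# Pivot the keeper batten against its post and into line along the drainer

### The job

The keeper batten, the long wooden bar with a V-notched end and a square grip block, has come away from the front of the plastic drainer. Slide it up until its notch bears on the pipe post while the bar still stands out at some 30 degrees, then keep it pressed to the post as you swing its other end in past the spring roller, and press it home until it lies snug along the drainer's drip tray; then let go. Push gently, never with more than about 2 kg of force on post or drainer, and do not shift the drainer or the crockery and other things standing about.

Things in the scene. Friction and masses are not known exactly. Their poses are not given: they have to be found in the camera images.
- batten: Keeper batten: loose bar of pale wood, 318 mm long, 44 wide, 30 high, 0.34 to 0.55 kg, lying flat on the plank. Origin on its underside below the grip block; x along the bar to the V-notched end, z up. Grip block, the part to hold: square, 34 x 34 mm, centred over the origin, from 30 to 80 mm above the plank, sides parallel to x and y. The -x end is a half round of radius 22 mm about x = -130 mm.
- batten_fork (a point): Where the post's axis lies in the batten when the notch is seated: 170 mm along +x from the batten's origin, y = 0, 15 mm up. The notch is a symmetrical 90-degree V over the bar's full width, tips at x = 166, root at x = 146 mm, so it centres itself on the round post and pivots about it.
- batten_toe (a point): Point on the batten's side that faces the drainer, where the rounded end begins: x = -130, y = -22, z = 15 mm in the batten's frame. In place it is against the front edge of the drip tray.
- post_base: Foot of the post, bolted down; the post is an upright pipe stub 34 mm across, 78 mm tall, with a 43 mm cap (above 66 mm). The foot is slotted: the pipe stands fast on this x axis anywhere within 6 mm either side of this origin, not reported, so it must be felt. The batten's place is along this x axis on the -x side, x the same way; it swings in from +y, pivoting freely up to 0.75 rad off the line.
- drainer: Squat plastic cabinet drainer, 400 x 335 x 225 mm high, loose, 4.6 kg, some 20 N to shove. Origin at plank level, middle of the front edge of its drip tray; x along the edge, parallel to the post foot's x; y out of its front, to the batten. Edge 22 mm high, 22.5 to 24.5 mm from the post foot's x axis; the tall cabinet begins 75 mm behind it. The batten in place touches it near the rounded end.
- catch: Wooden cleat with a spring roller, fixed at the other end of the line, 320 mm from the post foot, axes as the post foot's. Its face to the post is at its x = -11 mm: with the notch seated the bar's end clears it by 3 to 15 mm. Cleat 30 mm high, y -18 to +45 mm, a steel plate to 35 mm over the roller. Upright roller 16 mm across, 26 mm high; fully out its axis is at x = +2, y = +14 mm.
- roller (a joint): How far the roller is pushed in along the catch's -x: 0 fully out, 0.022 m fully in. Spring 2.5 N at 0, plus 0.35 N per mm. The rounded end meets it 0.14 to 0.1 rad before the line; swinging it past takes up to some 7 N there. Once past, the roller bears behind the rounded end, holding the bar in and onto the post.
- bowl: Ceramic soup bowl, 150 mm across, 58 mm high; a bystander. Origin under its centre.
- pitcher: Orange plastic pitcher, upright and empty, 116 mm across, 187 mm high, handle towards its +y; a bystander. Origin under its centre.
- spoon: Stainless serving spoon, 300 mm long, lying along its x, bowl at +x; a bystander. Origin under its centre.
- tin_mug: Tin mug, 68 mm across, 72 mm high, standing on the drip tray's -x end, handle to -x; a bystander. Origin under its centre.
- offcut: Plain short offcut of the same wood, 150 x 44 x 30 mm, no notch and no block; a bystander. Origin under its centre.
- jar: Glass jar with steel lid, 72 mm across, 95 mm high; a bystander. Origin under its centre.
- tin_plate: Flat tin plate, 200 mm across, 18 mm high, lying on top of the drainer; a bystander. Origin under its centre.
There are look-alikes about, which are no part of the job. What is shaped like the post_base but red or turquoise is not meant.

How it is judged:
By the outcome, as a careful person would: the job done as asked, in the order asked, and still so for the second after the job is handed in, with the robot touching nothing.
It also fails if it takes over 61 s, if anything falls off the work surface, if the arm or the gripper's body presses on something with over 40 N, if the wrist force passes 120 N, or if a joint passes its speed limit or range.

### The arm

A 6-joint arm with a two-finger parallel gripper is mounted at the origin on the work surface. World frame = base frame: x ahead of the robot, y to its left, z up, the work surface at z = 0. Lengths are in m, angles in rad, forces in N, time in s.
With the tool pointing down it reaches from about 0.325 to 0.9 m from the base axis. Payload 3.5 kg.
Tool frame: the origin (TCP) lies midway between the tips of the shut fingers; the grasp point (between the pads) lies 19 mm behind it; x points along the fingers, z is the direction in which the jaws open and shut, and the axes are right-handed (so a half turn about x gives the same grasp; the last joint's range is limited). The gripper opens to 85 mm and grips with 20 to 120 N. Pads are 22 mm wide; open, the fingers measure 114 mm over their backs; the gripper's body (76 mm by 85 mm) begins 54 mm behind the grasp point. The pads swing forward as they close: fully open they stand 13 mm farther back than shut.
Start: joints at [-1.4, 0.276, -0.026, 1.268, 0, 1.467], TCP at [0.169, -0.602, 0.231] pointing down, gripper open.
Joint ranges: [-3.12, 3.12], [-0.85, 1.88], [-1.08, 1.24], [-1.95, 2.15], [-1.57, 1.53], [-3.14, 3.14]. Speed limits (rad/s): [2.57, 2.57, 3.14, 3.14, 3.14, 3.14].

### API

Orientations are given as a unit quaternion [w, x, y, z].
In Python, from rig import readout, cams, job, spotter gives the robot as it stands.
- The arm moves only by the tool apply_moves, never from a script. Its argument "steps" is a list of rows, each an object of numbers: "grip": the closure, from 0 (fully open) to 1 (shut); "x", "y", "z": the shift along the world's x, y, z in m; "rx", "ry", "rz": the turn, a rotation vector about the world's x, y, z in degrees. A call has exactly 8 rows; each row is the pose to reach, as a shift and turn from the pose commanded when the call began; what a row does not reach only later rows make up. A row lasts 1/12 s, in which the tool goes at most 41.7 mm and 7.16 degrees, less where a joint would pass 70% of its speed; a pose out of reach is approached as far as the arm can. A call with a gripper value outside its range is refused whole. The fingers move at their own pace and stop on an object; "newtons" is the grip in N (left out, the last holds). Time passes only in rows, so rows that repeat a pose let the fingers close, or fill a call up. It gives the time, the measured TCP pose, the force and the opening at its end, in the units of the state.
- readout.observe(): the state, without advancing time (a new reading comes with each control period).
- cams.snapshot(name): name is "side" or "top"; returns the picture (420x560x3 uint8, red, green, blue); there is no depth.
- cams.calibration(name): a dict with "K" (3x3 intrinsics, pixels), "dist" ([k1, k2, p1, p2, k3] as OpenCV has them; the pictures are not rectified), "R" (3x3) and "t" (3): a world point X has camera coordinates R X + t. Camera axes: x right, y down, z forward; pixel columns grow to the right and rows downward; lengths in m; the calibration is good to about 2 mm. A picture is of the moment at which its call begins. calibration takes no time and is no camera call.
- job.job_done(): hands the job in, once; it reports no verdict.
Trained networks look in the newest picture that a camera, given by its name, has taken for a name from the list of things; names that differ only in an ending like _2 or _b are one class to them, and where a whole thing is asked for, a point or a joint stands for the part that bears it (a point fixed in the world has none). Each returns a list of dicts, best first, with "score" (0 to 1); they miss things now and then, are a little off and sometimes report something else, mostly with a low value. They report only what shows in the picture. A call takes as long as a camera call. They do not tell look-alikes from the thing itself.
- spotter.boxes_of(camera, query): "at" ([x, y, z] in m, in world coordinates, good to about 4 mm: the middle of the surface that is visible of it).
- spotter.outline_of(camera, query): "region" (420x560 bool, what is visible of it).
- spotter.mark_of(camera, query): "at" ([x, y, z] in m, in world coordinates, good to about 4 mm: a listed point, or the origin of a listed thing).
The state is a dict: "t": time; "joints": joint angles; "dq": joint speeds; "joint_efforts": joint torques, N m; "ee_pos": TCP position; "orientation": TCP orientation; "force": force on the tool from outside, world axes, zero at the start; "torque": the same for the moment, N m; "width": opening from 0.0 (shut) to 1.0 (fully open).
Only numpy, scipy, OpenCV 4.12 (cv2) and the standard library are available. Lean on these libraries where they do the work, as an engineer would, in place of code of your own. Each camera call takes 0.05 s, during which the arm holds its last target. There are 200 camera calls.

## Working session

There is one attempt and no reset: what is moved stays moved. The work goes in short steps, Python scripts to look and compute and a tool call to move; the robot and the scene stay as the last step left them, time stands still between calls to the robot, and variables do not carry over. Pictures are saved under pics/ and viewed, about 8 in all and at most 12, crops included, and the job is handed in when it is done.

Besides the shell and the picture viewer there is one more tool, called after "Request:" as name(argument=value, ...), one argument or row to a line, values as JSON. apply_moves: Moves the arm, as the interface text tells. Its arguments: {"type":"object","properties":{"steps":{"type":"array"},"newtons":{"type":"number"}},"required":["steps"]}

```bash
ls; mkdir -p pics
python3 - <<'E'
from rig import readout,cams,spotter
import cv2,numpy as np
for c in("top","side"):
    im=cams.snapshot(c); cv2.imwrite(f"pics/{c}0.png",cv2.resize(im[...,::-1],(784,588)))
    for q in["batten","batten_fork","batten_toe","post_base","drainer","catch","bowl","pitcher","spoon","tin_mug","offcut","jar"]:
        try: print(c,q,[(np.round(d["at"],3).tolist(),round(d["score"],2)) for d in spotter.mark_of(c,q)][:4])
        except Exception as e: print(c,q,e)
s=readout.observe();print(s)
E
```

```text
pics
top batten [([0.517, 0.175, -0.004], 0.96), ([0.639, 0.063, 0.014], 0.39)]
top batten_fork [([0.639, 0.06, 0.018], 0.96), ([0.541, -0.004, -0.001], 0.22)]
top batten_toe [([0.4, 0.25, 0.015], 0.59)]
top post_base [([0.649, -0.446, -0.002], 0.81), ([0.81, -0.087, -0.001], 0.6), ([0.704, 0.015, -0.001], 0.51)]
top drainer [([0.545, -0.006, 0.0], 0.57)]
top catch [([0.382, 0.025, 0.002], 0.56), ([0.542, -0.004, -0.001], 0.49)]
top bowl [([0.778, 0.215, -0.002], 0.67)]
top pitcher [([0.705, 0.381, 0.003], 0.86)]
top spoon [([0.418, 0.416, -0.003], 0.95), ([0.59, 0.513, -0.0], 0.51)]
top tin_mug [([0.382, -0.04, 0.021], 0.87)]
top offcut [([0.399, 0.571, -0.001], 0.69)]
top jar [([0.589, 0.517, -0.002], 0.89)]
side batten [([0.515, 0.177, -0.001], 0.8)]
side batten_fork [([0.637, 0.062, 0.016], 0.78)]
side batten_toe [([0.401, 0.249, 0.011], 0.77)]
side post_base [([0.809, -0.086, 0.001], 0.81), ([0.651, -0.448, 0.004], 0.75), ([0.703, 0.013, -0.001], 0.67)]
side drainer [([0.54, -0.006, 0.002], 0.67), ([0.513, 0.177, -0.002], 0.34)]
side catch [([0.384, 0.023, 0.001], 0.91)]
side bo
[... 292 characters left out ...]
1, 0.511, 0.001], 0.96)]
{'t': 1.3, 'joints': array([-1.40043519e+00,  2.76370494e-01, -2.64002941e-02,  1.26801863e+00,
       -2.46236602e-05,  1.46740115e+00]), 'dq': array([ 3.82714961e-04, -7.55463362e-04, -7.71490898e-04, -4.28835322e-04,
       -7.25018133e-05,  1.22280311e-06]), 'joint_efforts': array([-1.96058958e-03, -4.45484805e+01,  2.95561284e+01,  9.85268489e-04,
       -2.58995979e-04,  2.42074329e-06]), 'ee_pos': array([ 0.16895314, -0.60171947,  0.2313315 ]), 'orientation': array([ 0.56354481,  0.4270898 ,  0.56355313, -0.42710586]), 'force': array([ 0.00690664, -0.03738863,  0.17532715]), 'torque': array([-0.03911724,  0.00274544, -0.05290945]), 'width': 0.9986188029198084}
```

View pics/top0.png

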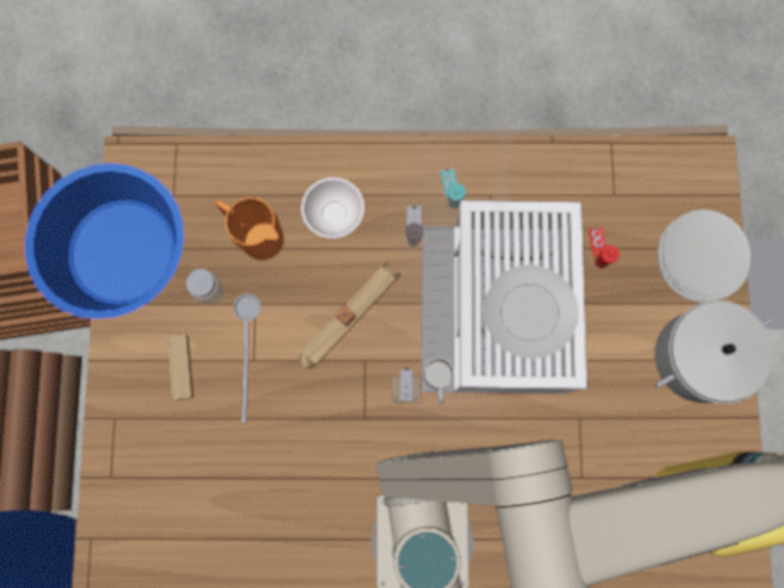

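View pics/side0.png

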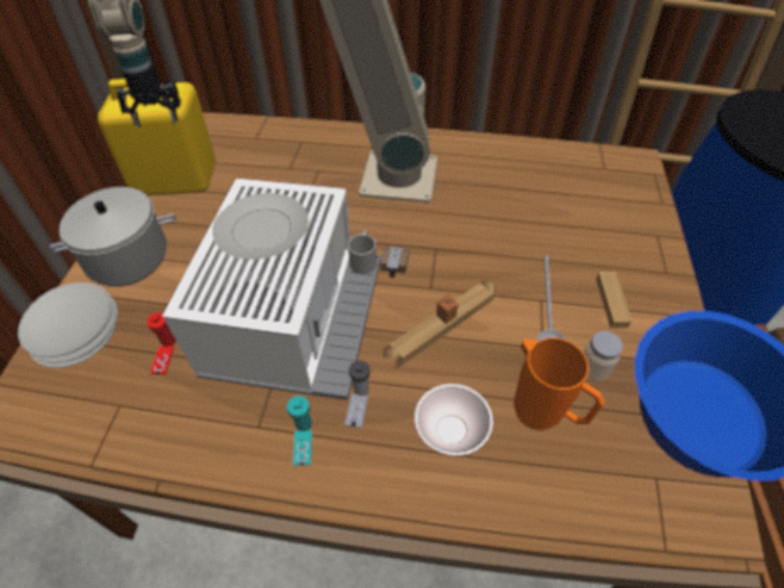

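Three things look like the post: a grey one, top (414,225) / side (359,375), at world (0.704, 0.014); a turquoise one, top (453,185); and a red one, top (605,250). The grey one fits because it is neither red nor turquoise. It also stands 0.321 m from the catch (top (405,385)), with the tray edge between them. The batten is the notched bar with the block at top (345,315), not the plain offcut at (180,365). I'll confirm both in one metrically rectified enlargement.

```bash
cat > h.py <<'E'
import numpy as np,cv2
from rig import readout,cams,job,spotter
def rect(cam,im,z,x0=.33,x1=.75,y0=-.05,y1=.28,s=1.8e3):
    """metric view on plane z: column = (y1-y)?: col grows with x, row grows with -y"""
    c=cams.calibration(cam)
    xs=np.arange(x0,x1,1/s);ys=np.arange(y1,y0,-1/s)
    X,Y=np.meshgrid(xs,ys);P=np.stack([X,Y,0*X+z],-1).reshape(-1,3)
    p,_=cv2.projectPoints(P,cv2.Rodrigues(np.array(c["R"]))[0],np.array(c["t"],float),np.array(c["K"]),np.array(c["dist"],float))
    m=p.reshape(*X.shape,2).astype(np.float32)
    return cv2.remap(im,m[...,0],m[...,1],cv2.INTER_CUBIC)
E
python3 - <<'E'
from h import *
im=cams.snapshot("top");r=rect("top",im,.03)[...,::-1].copy()
P=lambda x,y:(int((x-.33)*1800),int((.28-y)*1800))
for a in np.arange(.35,.75,.05):cv2.line(r,P(a,.28),P(a,.275),(0,0,255),1)
for a in np.arange(-.05,.28,.05):cv2.line(r,P(.33,a),P(.335,a),(0,0,255),1)
for q in[(.638,.061),(.516,.176),(.4005,.2495),(.7035,.014),(.383,.024)]:cv2.circle(r,P(*q),3,(0,0,255),1)
cv2.imwrite("pics/r1.png",r);print(r.shape, np.array(cams.calibration("top")["R"]).round(2).tolist(),np.array(cams.calibration("top")["t"]).round(2))
E
```

```text
(594, 756, 3) [[-0.0, -1.0, -0.0], [-0.98, 0.0, -0.18], [0.18, 0.0, -0.98]] [0.06 0.56 1.74]
```

View pics/r1.png

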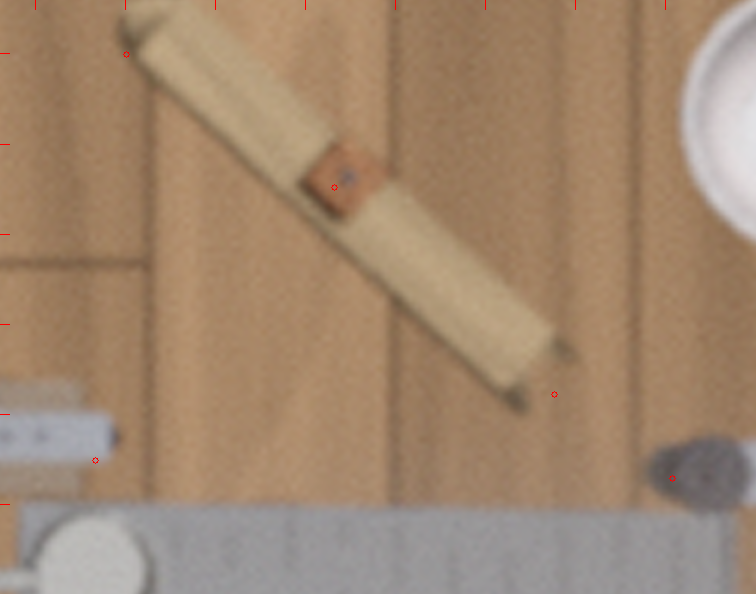

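Request:
apply_moves(
  steps=[
    {"z": 0.04,"grip": 0},
    {"z": 0.08},
    {"z": 0.12},
    {"z": 0.16},
    {"z": 0.19},
    {"z": 0.19},
    {"x": 0.02,"y": 0.035,"z": 0.19},
    {"x": 0.04,"y": 0.07,"z": 0.19},
  ],
)

```text
validation failed for argument at $.st...
```

The crop shows the batten with its block top at (347,177) and yaw of about -43°, and the notch towards (540,375). The grey post cap is at about (709,474), so the pipe is near (0.711, 0.018). The tray edge runs from (20,503) to (735,511), a yaw of about -0.7°. The catch is at (95,435).

Request:
apply_moves(
  steps=[
    {"grip": 0,"x": 0,"y": 0,"z": 0.04,"rx": 0,"ry": 0,"rz": 0},
    {"grip": 0,"x": 0,"y": 0,"z": 0.08,"rx": 0,"ry": 0,"rz": 0},
    {"grip": 0,"x": 0,"y": 0,"z": 0.12,"rx": 0,"ry": 0,"rz": 0},
    {"grip": 0,"x": 0,"y": 0,"z": 0.16,"rx": 0,"ry": 0,"rz": 0},
    {"grip": 0,"x": 0,"y": 0,"z": 0.19,"rx": 0,"ry": 0,"rz": 0},
    {"grip": 0,"x": 0.03,"y": 0.03,"z": 0.19,"rx": 0,"ry": 0,"rz": 0},
    {"grip": 0,"x": 0.06,"y": 0.06,"z": 0.19,"rx": 0,"ry": 0,"rz": 0},
    {"grip": 0,"x": 0.09,"y": 0.09,"z": 0.19,"rx": 0,"ry": 0,"rz": 4},
  ],
  newtons=60,
)

```text
t: 2.02
ee_pos: [0.2579, -0.5132, 0.4223]
orientation: [0.579, 0.407, 0.577, -0.408]
force: [0.0, 0.4, 0.6]
width: 1.002
```

Request:
apply_moves(
  steps=[
    {"grip": 0,"x": 0.025,"y": 0.03,"z": 0,"rx": 0,"ry": 0,"rz": 2},
    {"grip": 0,"x": 0.05,"y": 0.06,"z": 0,"rx": 0,"ry": 0,"rz": 4},
    {"grip": 0,"x": 0.075,"y": 0.09,"z": 0,"rx": 0,"ry": 0,"rz": 6},
    {"grip": 0,"x": 0.1,"y": 0.12,"z": 0,"rx": 0,"ry": 0,"rz": 8},
    {"grip": 0,"x": 0.125,"y": 0.15,"z": 0,"rx": 0,"ry": 0,"rz": 10},
    {"grip": 0,"x": 0.15,"y": 0.18,"z": 0,"rx": 0,"ry": 0,"rz": 12},
    {"grip": 0,"x": 0.165,"y": 0.215,"z": 0,"rx": 0,"ry": 0,"rz": 14},
    {"grip": 0,"x": 0.18,"y": 0.25,"z": 0,"rx": 0,"ry": 0,"rz": 16},
  ],
)

```text
t: 2.68
ee_pos: [0.4382, -0.2617, 0.4212]
orientation: [0.63, 0.322, 0.629, -0.322]
force: [0.4, -0.0, -0.0]
width: 1.0
```

Request:
apply_moves(
  steps=[
    {"grip": 0,"x": 0.01,"y": 0.04,"z": 0,"rx": 0,"ry": 0,"rz": 2},
    {"grip": 0,"x": 0.02,"y": 0.08,"z": 0,"rx": 0,"ry": 0,"rz": 4},
    {"grip": 0,"x": 0.03,"y": 0.12,"z": 0,"rx": 0,"ry": 0,"rz": 6},
    {"grip": 0,"x": 0.04,"y": 0.16,"z": 0,"rx": 0,"ry": 0,"rz": 8},
    {"grip": 0,"x": 0.05,"y": 0.2,"z": 0,"rx": 0,"ry": 0,"rz": 10},
    {"grip": 0,"x": 0.06,"y": 0.24,"z": 0,"rx": 0,"ry": 0,"rz": 11.3},
    {"grip": 0,"x": 0.07,"y": 0.28,"z": 0,"rx": 0,"ry": 0,"rz": 11.3},
    {"grip": 0,"x": 0.076,"y": 0.32,"z": 0,"rx": 0,"ry": 0,"rz": 11.3},
  ],
)

```text
t: 3.35
ee_pos: [0.5138, 0.0588, 0.4214]
orientation: [0.658, 0.259, 0.658, -0.259]
force: [0.9, -1.0, 0.1]
width: 1.002
```

Request:
apply_moves(
  steps=[
    {"grip": 0,"x": 0,"y": 0.04,"z": 0,"rx": 0,"ry": 0,"rz": 0},
    {"grip": 0,"x": 0,"y": 0.08,"z": 0,"rx": 0,"ry": 0,"rz": 0},
    {"grip": 0,"x": 0,"y": 0.119,"z": 0,"rx": 0,"ry": 0,"rz": 0},
    {"grip": 0,"x": 0,"y": 0.119,"z": -0.04,"rx": 0,"ry": 0,"rz": 0},
    {"grip": 0,"x": 0,"y": 0.119,"z": -0.08,"rx": 0,"ry": 0,"rz": 0},
    {"grip": 0,"x": 0,"y": 0.119,"z": -0.12,"rx": 0,"ry": 0,"rz": 0},
    {"grip": 0,"x": 0,"y": 0.119,"z": -0.16,"rx": 0,"ry": 0,"rz": 0},
    {"grip": 0,"x": 0,"y": 0.119,"z": -0.2,"rx": 0,"ry": 0,"rz": 0},
  ],
)

```text
t: 4.02
ee_pos: [0.5132, 0.176, 0.2198]
orientation: [0.658, 0.259, 0.658, -0.259]
force: [0.3, 0.5, -0.8]
width: 1.001
```

Request:
apply_moves(
  steps=[
    {"grip": 0,"x": 0,"y": 0,"z": -0.04,"rx": 0,"ry": 0,"rz": 0},
    {"grip": 0,"x": 0,"y": 0,"z": -0.08,"rx": 0,"ry": 0,"rz": 0},
    {"grip": 0,"x": 0,"y": 0,"z": -0.12,"rx": 0,"ry": 0,"rz": 0},
    {"grip": 0,"x": 0,"y": 0,"z": -0.15,"rx": 0,"ry": 0,"rz": 0},
    {"grip": 0,"x": 0,"y": 0,"z": -0.17,"rx": 0,"ry": 0,"rz": 0},
    {"grip": 0,"x": 0,"y": 0,"z": -0.18,"rx": 0,"ry": 0,"rz": 0},
    {"grip": 0,"x": 0,"y": 0,"z": -0.18,"rx": 0,"ry": 0,"rz": 0},
    {"grip": 0,"x": 0,"y": 0,"z": -0.18,"rx": 0,"ry": 0,"rz": 0},
  ],
)

```text
t: 4.68
ee_pos: [0.5138, 0.1757, 0.0417]
orientation: [0.658, 0.259, 0.658, -0.259]
force: [0.5, -0.3, 0.1]
width: 1.001
```

Request:
apply_moves(
  steps=[
    {"grip": 1,"x": 0,"y": 0,"z": 0,"rx": 0,"ry": 0,"rz": 0},
    {"grip": 1,"x": 0,"y": 0,"z": 0,"rx": 0,"ry": 0,"rz": 0},
    {"grip": 1,"x": 0,"y": 0,"z": 0,"rx": 0,"ry": 0,"rz": 0},
    {"grip": 1,"x": 0,"y": 0,"z": 0,"rx": 0,"ry": 0,"rz": 0},
    {"grip": 1,"x": 0,"y": 0,"z": 0,"rx": 0,"ry": 0,"rz": 0},
    {"grip": 1,"x": 0,"y": 0,"z": 0,"rx": 0,"ry": 0,"rz": 0},
    {"grip": 1,"x": 0,"y": 0,"z": 0,"rx": 0,"ry": 0,"rz": 0},
    {"grip": 1,"x": 0,"y": 0,"z": 0,"rx": 0,"ry": 0,"rz": 0},
  ],
  newtons=60,
)

```text
t: 5.35
ee_pos: [0.5144, 0.1762, 0.0427]
orientation: [0.658, 0.26, 0.657, -0.258]
force: [-0.4, 0.6, 5.5]
width: 0.391
```

Run:
```python
from h import *
s=readout.observe();print(s["t"],s["ee_pos"],s["force"],s["torque"],s["width"],s["joints"])
for c in("top","side"):
    im=cams.snapshot(c)
    for q in["batten","batten_fork","batten_toe","post_base"]:
        print(c,q,[(np.round(d["at"],3).tolist(),round(d["score"],2)) for d in spotter.mark_of(c,q)][:3])
    if c=="top":
        r=rect("top",im,.03)[...,::-1].copy();cv2.imwrite("pics/r2.png",r)
```

```text
5.35 [0.51436253 0.17616516 0.04265639] [-0.36874983  0.55387972  5.50677469] [0.11319345 0.2918541  0.0566986 ] 0.39092421222202084 [ 2.10705086e-01  3.04766276e-01 -4.26556090e-01  8.37238663e-01
  6.53826755e-04  2.53186554e+00]
top batten [([0.704, 0.015, 0.001], 0.57), ([0.591, 0.514, -0.004], 0.25)]
top batten_fork [([0.642, 0.065, 0.016], 0.64)]
top batten_toe [([0.402, 0.249, 0.016], 0.88)]
top post_base [([0.652, -0.444, -0.003], 0.79), ([0.806, -0.088, 0.001], 0.68)]
side batten []
side batten_fork [([0.64, 0.063, 0.014], 0.96), ([0.581, 0.512, 0.004], 0.59), ([0.404, 0.245, 0.012], 0.56)]
side batten_toe [([0.406, 0.246, 0.011], 0.61)]
side post_base [([0.702, 0.013, 0.0], 0.89), ([0.651, -0.447, 0.005], 0.8), ([0.808, -0.086, 0.002], 0.7)]
```

View pics/r2.png

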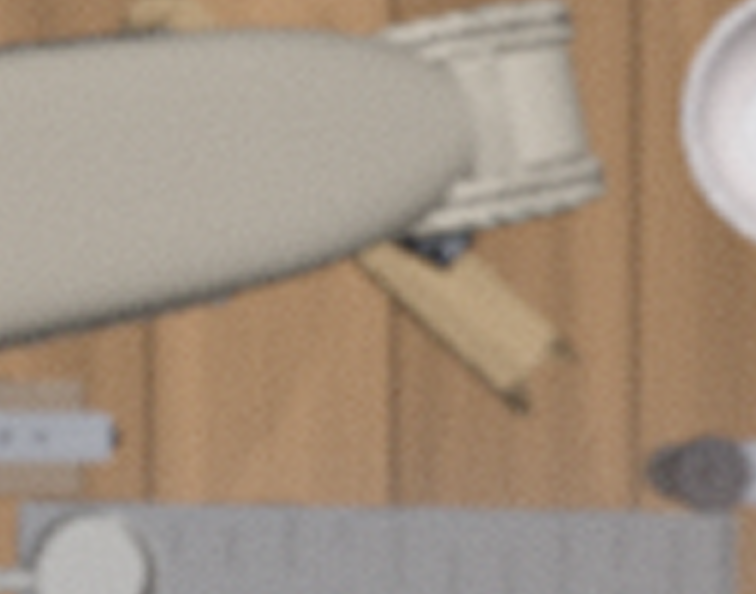

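The batten is gripped: opening 33 mm, notch at about (525,375), nothing in the way up to the post cap at (707,474). Next I turn it to about 30° off the line and bring it to about 25 mm short of the post.

Request:
apply_moves(
  steps=[
    {"grip": 1,"x": 0,"y": 0,"z": 0.0015,"rx": 0,"ry": 0,"rz": 0},
    {"grip": 1,"x": 0.004,"y": -0.01,"z": 0.0015,"rx": 0,"ry": 0,"rz": 2},
    {"grip": 1,"x": 0.008,"y": -0.02,"z": 0.0015,"rx": 0,"ry": 0,"rz": 4},
    {"grip": 1,"x": 0.013,"y": -0.03,"z": 0.0015,"rx": 0,"ry": 0,"rz": 6},
    {"grip": 1,"x": 0.018,"y": -0.04,"z": 0.0015,"rx": 0,"ry": 0,"rz": 8},
    {"grip": 1,"x": 0.022,"y": -0.05,"z": 0.0015,"rx": 0,"ry": 0,"rz": 10},
    {"grip": 1,"x": 0.025,"y": -0.059,"z": 0.0015,"rx": 0,"ry": 0,"rz": 12},
    {"grip": 1,"x": 0.025,"y": -0.059,"z": 0.0015,"rx": 0,"ry": 0,"rz": 12},
  ],
)

```text
t: 6.52
ee_pos: [0.5388, 0.1152, 0.0427]
orientation: [0.681, 0.189, 0.681, -0.19]
force: [0.4, -2.8, -1.0]
width: 0.392
```

Run:
```python
from h import *
s=readout.observe();print(s["t"],s["ee_pos"],s["force"],s["torque"],s["orientation"])
im=cams.snapshot("side")
for q in["batten_fork","batten_toe","post_base"]:
        print(q,[(np.round(d["at"],3).tolist(),round(d["score"],2)) for d in spotter.mark_of("side",q)][:3])
c=im[150:330,190:400,::-1];cv2.imwrite("pics/s3.png",cv2.resize(c,None,fx=3.4,fy=3.3,interpolation=cv2.INTER_CUBIC))
```

```text
6.5167 [0.53876216 0.115235   0.04274537] [ 0.42893115 -2.80112423 -1.02452287] [-0.33680205  0.05637755  0.0911785 ] [ 0.68148397  0.18883004  0.68112    -0.18973234]
batten_fork [([0.684, 0.03, 0.016], 0.57)]
batten_toe [([0.414, 0.161, 0.013], 0.82)]
post_base [([0.81, -0.088, -0.0], 0.79), ([0.702, 0.016, 0.003], 0.77), ([0.654, -0.441, 0.004], 0.6)]
```

View pics/s3.png

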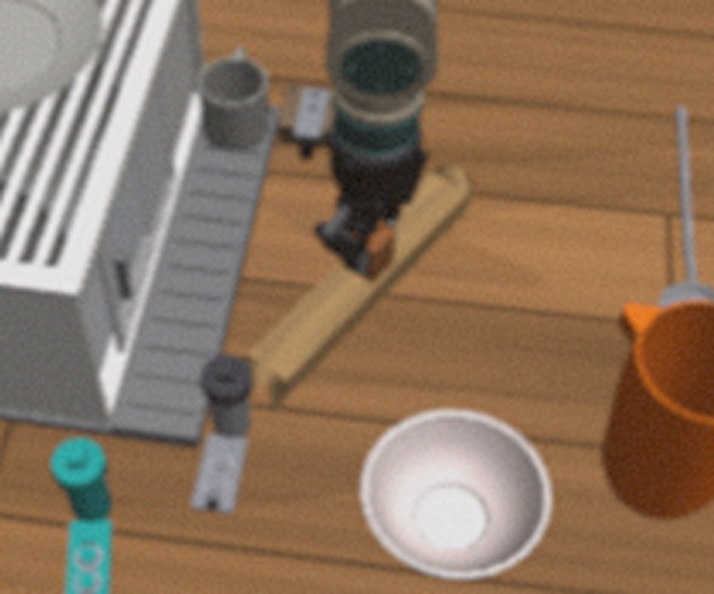

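The notch at crop (265,375) faces the grey post at (228,395), bar at yaw -31°. Now I creep along the bar.

Request:
apply_moves(
  steps=[
    {"grip": 1,"x": 0.002,"y": -0.0012,"z": 0,"rx": 0,"ry": 0,"rz": 0},
    {"grip": 1,"x": 0.004,"y": -0.0024,"z": 0,"rx": 0,"ry": 0,"rz": 0},
    {"grip": 1,"x": 0.006,"y": -0.0036,"z": 0,"rx": 0,"ry": 0,"rz": 0},
    {"grip": 1,"x": 0.008,"y": -0.0048,"z": 0,"rx": 0,"ry": 0,"rz": 0},
    {"grip": 1,"x": 0.01,"y": -0.006,"z": 0,"rx": 0,"ry": 0,"rz": 0},
    {"grip": 1,"x": 0.012,"y": -0.0072,"z": 0,"rx": 0,"ry": 0,"rz": 0},
    {"grip": 1,"x": 0.012,"y": -0.0072,"z": 0,"rx": 0,"ry": 0,"rz": 0},
    {"grip": 1,"x": 0.012,"y": -0.0072,"z": 0,"rx": 0,"ry": 0,"rz": 0},
  ],
)

```text
t: 7.38
ee_pos: [0.5509, 0.1095, 0.0427]
orientation: [0.682, 0.189, 0.681, -0.189]
force: [-0.0, 0.4, -0.3]
width: 0.389
```

Request:
apply_moves(
  steps=[
    {"grip": 1,"x": 0.0005,"y": -0.0003,"z": 0,"rx": 0,"ry": 0,"rz": 0},
    {"grip": 1,"x": 0.001,"y": -0.0006,"z": 0,"rx": 0,"ry": 0,"rz": 0},
    {"grip": 1,"x": 0.0015,"y": -0.0009,"z": 0,"rx": 0,"ry": 0,"rz": 0},
    {"grip": 1,"x": 0.002,"y": -0.0012,"z": 0,"rx": 0,"ry": 0,"rz": 0},
    {"grip": 1,"x": 0.0025,"y": -0.0015,"z": 0,"rx": 0,"ry": 0,"rz": 0},
    {"grip": 1,"x": 0.0025,"y": -0.0015,"z": 0,"rx": 0,"ry": 0,"rz": 0},
    {"grip": 1,"x": 0.0025,"y": -0.0015,"z": 0,"rx": 0,"ry": 0,"rz": 0},
    {"grip": 1,"x": 0.0025,"y": -0.0015,"z": 0,"rx": 0,"ry": 0,"rz": 0},
  ],
)

```text
t: 8.05
ee_pos: [0.5528, 0.1078, 0.0427]
orientation: [0.681, 0.189, 0.681, -0.189]
force: [-1.0, 1.1, -1.8]
width: 0.39
```

Request:
apply_moves(
  steps=[
    {"grip": 1,"x": 0.0005,"y": -0.0003,"z": 0,"rx": 0,"ry": 0,"rz": 0},
    {"grip": 1,"x": 0.001,"y": -0.0006,"z": 0,"rx": 0,"ry": 0,"rz": 0},
    {"grip": 1,"x": 0.0015,"y": -0.0009,"z": 0,"rx": 0,"ry": 0,"rz": 0},
    {"grip": 1,"x": 0.002,"y": -0.0012,"z": 0,"rx": 0,"ry": 0,"rz": 0},
    {"grip": 1,"x": 0.0025,"y": -0.0015,"z": 0,"rx": 0,"ry": 0,"rz": 0},
    {"grip": 1,"x": 0.0025,"y": -0.0015,"z": 0,"rx": 0,"ry": 0,"rz": 0},
    {"grip": 1,"x": 0.0025,"y": -0.0015,"z": 0,"rx": 0,"ry": 0,"rz": 0},
    {"grip": 1,"x": 0.0025,"y": -0.0015,"z": 0,"rx": 0,"ry": 0,"rz": 0},
  ],
)

```text
t: 8.72
ee_pos: [0.5555, 0.1063, 0.0427]
orientation: [0.681, 0.189, 0.681, -0.189]
force: [-1.2, 1.5, -2.7]
width: 0.39
```

Request:
apply_moves(
  steps=[
    {"grip": 1,"x": 0.0005,"y": -0.0003,"z": 0,"rx": 0,"ry": 0,"rz": 0},
    {"grip": 1,"x": 0.001,"y": -0.0006,"z": 0,"rx": 0,"ry": 0,"rz": 0},
    {"grip": 1,"x": 0.0015,"y": -0.0009,"z": 0,"rx": 0,"ry": 0,"rz": 0},
    {"grip": 1,"x": 0.002,"y": -0.0012,"z": 0,"rx": 0,"ry": 0,"rz": 0},
    {"grip": 1,"x": 0.0025,"y": -0.0015,"z": 0,"rx": 0,"ry": 0,"rz": 0},
    {"grip": 1,"x": 0.0025,"y": -0.0015,"z": 0,"rx": 0,"ry": 0,"rz": 0},
    {"grip": 1,"x": 0.0025,"y": -0.0015,"z": 0,"rx": 0,"ry": 0,"rz": 0},
    {"grip": 1,"x": 0.0025,"y": -0.0015,"z": 0,"rx": 0,"ry": 0,"rz": 0},
  ],
)

```text
t: 9.38
ee_pos: [0.5581, 0.1048, 0.0427]
orientation: [0.681, 0.189, 0.681, -0.189]
force: [0.4, -0.1, -4.5]
width: 0.39
```

Request:
apply_moves(
  steps=[
    {"grip": 1,"x": 0.0005,"y": -0.0003,"z": 0,"rx": 0,"ry": 0,"rz": 0},
    {"grip": 1,"x": 0.001,"y": -0.0006,"z": 0,"rx": 0,"ry": 0,"rz": 0},
    {"grip": 1,"x": 0.0015,"y": -0.0009,"z": 0,"rx": 0,"ry": 0,"rz": 0},
    {"grip": 1,"x": 0.002,"y": -0.0012,"z": 0,"rx": 0,"ry": 0,"rz": 0},
    {"grip": 1,"x": 0.0025,"y": -0.0015,"z": 0,"rx": 0,"ry": 0,"rz": 0},
    {"grip": 1,"x": 0.0025,"y": -0.0015,"z": 0,"rx": 0,"ry": 0,"rz": 0},
    {"grip": 1,"x": 0.0025,"y": -0.0015,"z": 0,"rx": 0,"ry": 0,"rz": 0},
    {"grip": 1,"x": 0.0025,"y": -0.0015,"z": 0,"rx": 0,"ry": 0,"rz": 0},
  ],
)

```text
t: 10.05
ee_pos: [0.5603, 0.1035, 0.0428]
orientation: [0.681, 0.189, 0.681, -0.189]
force: [0.3, 0.1, -5.2]
width: 0.393
```

Request:
apply_moves(
  steps=[
    {"grip": 1,"x": 0.0005,"y": -0.0002,"z": 0,"rx": 0,"ry": 0,"rz": 0},
    {"grip": 1,"x": 0.001,"y": -0.0004,"z": 0,"rx": 0,"ry": 0,"rz": 0},
    {"grip": 1,"x": 0.0015,"y": -0.0006,"z": 0,"rx": 0,"ry": 0,"rz": 0},
    {"grip": 1,"x": 0.002,"y": -0.0008,"z": 0,"rx": 0,"ry": 0,"rz": 0},
    {"grip": 1,"x": 0.0025,"y": -0.001,"z": 0,"rx": 0,"ry": 0,"rz": 0},
    {"grip": 1,"x": 0.0025,"y": -0.001,"z": 0,"rx": 0,"ry": 0,"rz": 0},
    {"grip": 1,"x": 0.0025,"y": -0.001,"z": 0,"rx": 0,"ry": 0,"rz": 0},
    {"grip": 1,"x": 0.0025,"y": -0.001,"z": 0,"rx": 0,"ry": 0,"rz": 0},
  ],
)

```text
t: 10.72
ee_pos: [0.5626, 0.1026, 0.0428]
orientation: [0.681, 0.189, 0.682, -0.189]
force: [-0.7, 1.8, -4.7]
width: 0.394
```

Request:
apply_moves(
  steps=[
    {"grip": 1,"x": 0.0005,"y": -0.0003,"z": 0,"rx": 0,"ry": 0,"rz": 0},
    {"grip": 1,"x": 0.001,"y": -0.0006,"z": 0,"rx": 0,"ry": 0,"rz": 0},
    {"grip": 1,"x": 0.0015,"y": -0.0009,"z": 0,"rx": 0,"ry": 0,"rz": 0},
    {"grip": 1,"x": 0.002,"y": -0.0012,"z": 0,"rx": 0,"ry": 0,"rz": 0},
    {"grip": 1,"x": 0.002,"y": -0.0012,"z": 0,"rx": 0,"ry": 0,"rz": 0},
    {"grip": 1,"x": 0.002,"y": -0.0012,"z": 0,"rx": 0,"ry": 0,"rz": 0},
    {"grip": 1,"x": 0.002,"y": -0.0012,"z": 0,"rx": 0,"ry": 0,"rz": 0},
    {"grip": 1,"x": 0.002,"y": -0.0012,"z": 0,"rx": 0,"ry": 0,"rz": 0},
  ],
)

```text
t: 11.38
ee_pos: [0.5627, 0.1024, 0.043]
orientation: [0.68, 0.189, 0.683, -0.188]
force: [-7.0, 3.7, 1.8]
width: 0.388
```

The notch bears on the post with about 8 N along the bar, at yaw -31°. Now I swing it in, pivoting about the felt post at about (0.709, 0.016).

Request:
apply_moves(
  steps=[
    {"grip": 1,"x": -0.001,"y": -0.0019,"z": 0,"rx": 0,"ry": 0,"rz": 0.75},
    {"grip": 1,"x": -0.0021,"y": -0.0038,"z": 0,"rx": 0,"ry": 0,"rz": 1.5},
    {"grip": 1,"x": -0.0035,"y": -0.0064,"z": 0,"rx": 0,"ry": 0,"rz": 2.5},
    {"grip": 1,"x": -0.0048,"y": -0.009,"z": 0,"rx": 0,"ry": 0,"rz": 3.5},
    {"grip": 1,"x": -0.006,"y": -0.0114,"z": 0,"rx": 0,"ry": 0,"rz": 4.4},
    {"grip": 1,"x": -0.0068,"y": -0.013,"z": 0,"rx": 0,"ry": 0,"rz": 5},
    {"grip": 1,"x": -0.0068,"y": -0.013,"z": 0,"rx": 0,"ry": 0,"rz": 5},
    {"grip": 1,"x": -0.0068,"y": -0.013,"z": 0,"rx": 0,"ry": 0,"rz": 5},
  ],
)

```text
t: 12.05
ee_pos: [0.5562, 0.0893, 0.043]
orientation: [0.688, 0.159, 0.69, -0.158]
force: [-6.7, 4.0, 1.2]
width: 0.388
```

Request:
apply_moves(
  steps=[
    {"grip": 1,"x": -0.0012,"y": -0.0026,"z": 0,"rx": 0,"ry": 0,"rz": 1},
    {"grip": 1,"x": -0.0024,"y": -0.0053,"z": 0,"rx": 0,"ry": 0,"rz": 2},
    {"grip": 1,"x": -0.0036,"y": -0.008,"z": 0,"rx": 0,"ry": 0,"rz": 3},
    {"grip": 1,"x": -0.0047,"y": -0.0107,"z": 0,"rx": 0,"ry": 0,"rz": 4},
    {"grip": 1,"x": -0.0057,"y": -0.0134,"z": 0,"rx": 0,"ry": 0,"rz": 5},
    {"grip": 1,"x": -0.0067,"y": -0.0162,"z": 0,"rx": 0,"ry": 0,"rz": 6},
    {"grip": 1,"x": -0.0076,"y": -0.0189,"z": 0,"rx": 0,"ry": 0,"rz": 7},
    {"grip": 1,"x": -0.0076,"y": -0.0189,"z": 0,"rx": 0,"ry": 0,"rz": 7},
  ],
)

```text
t: 12.72
ee_pos: [0.5485, 0.07, 0.0429]
orientation: [0.696, 0.117, 0.699, -0.116]
force: [-5.7, 3.3, 0.4]
width: 0.389
```

Request:
apply_moves(
  steps=[
    {"grip": 1,"x": -0.0007,"y": -0.0028,"z": 0,"rx": 0,"ry": 0,"rz": 1},
    {"grip": 1,"x": -0.0014,"y": -0.0056,"z": 0,"rx": 0,"ry": 0,"rz": 2},
    {"grip": 1,"x": -0.0022,"y": -0.0084,"z": 0,"rx": 0,"ry": 0,"rz": 3},
    {"grip": 1,"x": -0.0029,"y": -0.0112,"z": 0,"rx": 0,"ry": 0,"rz": 4},
    {"grip": 1,"x": -0.0036,"y": -0.0141,"z": 0,"rx": 0,"ry": 0,"rz": 5},
    {"grip": 1,"x": -0.0043,"y": -0.0169,"z": 0,"rx": 0,"ry": 0,"rz": 6},
    {"grip": 1,"x": -0.0049,"y": -0.0198,"z": 0,"rx": 0,"ry": 0,"rz": 7},
    {"grip": 1,"x": -0.0049,"y": -0.0198,"z": 0,"rx": 0,"ry": 0,"rz": 7},
  ],
)

```text
t: 13.38
ee_pos: [0.5432, 0.05, 0.0429]
orientation: [0.702, 0.074, 0.705, -0.073]
force: [-7.4, 3.7, 2.3]
width: 0.389
```

Run:
```python
from h import *
s=readout.observe();print(s["t"],s["ee_pos"],s["force"],s["torque"],s["orientation"])
im=cams.snapshot("side")
for q in["batten_fork","batten_toe","post_base","catch","drainer"]:
        print(q,[(np.round(d["at"],3).tolist(),round(d["score"],2)) for d in spotter.mark_of("side",q)][:2])
c=im[150:310,190:350,::-1];cv2.imwrite("pics/s4.png",cv2.resize(c,None,fx=3.7,fy=3.7,interpolation=cv2.INTER_CUBIC))
```

```text
13.3833 [0.54320247 0.0499606  0.04292424] [-7.43167943  3.74180676  2.25425143] [0.48842167 0.78584972 0.27486609] [ 0.70184133  0.07387358  0.70470311 -0.07317769]
batten_fork [([0.707, 0.016, 0.017], 0.98), ([0.539, -0.005, 0.0], 0.75)]
batten_toe [([0.414, 0.05, 0.013], 0.83)]
post_base [([0.81, -0.089, 0.0], 0.59), ([0.706, 0.013, -0.002], 0.57)]
catch []
drainer [([0.542, -0.004, -0.0], 0.77), ([0.581, 0.511, 0.003], 0.43)]
```

View pics/s4.png

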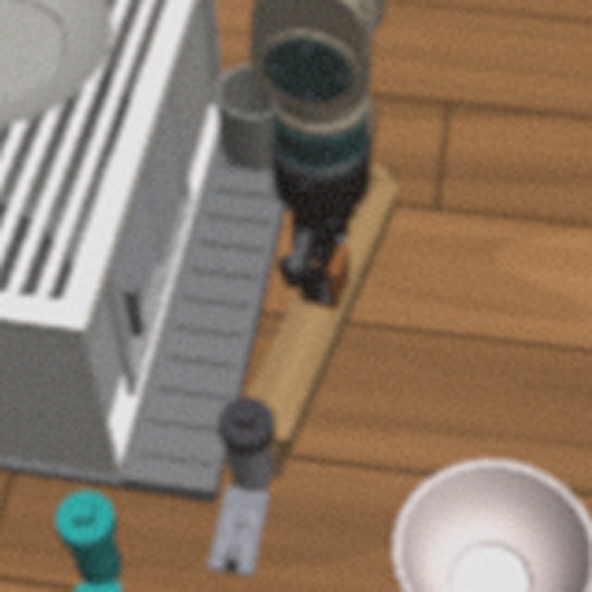

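Crop: the bar's notch sits on the post at (265,420), and the rounded end at (385,180) is short of the catch. On into the roller.

Request:
apply_moves(
  steps=[
    {"grip": 1,"x": -0.0003,"y": -0.0015,"z": 0,"rx": 0,"ry": 0,"rz": 0.5},
    {"grip": 1,"x": -0.0005,"y": -0.0029,"z": 0,"rx": 0,"ry": 0,"rz": 1},
    {"grip": 1,"x": -0.0008,"y": -0.0043,"z": 0,"rx": 0,"ry": 0,"rz": 1.5},
    {"grip": 1,"x": -0.0011,"y": -0.0057,"z": 0,"rx": 0,"ry": 0,"rz": 2},
    {"grip": 1,"x": -0.0013,"y": -0.0072,"z": 0,"rx": 0,"ry": 0,"rz": 2.5},
    {"grip": 1,"x": -0.0015,"y": -0.0086,"z": 0,"rx": 0,"ry": 0,"rz": 3},
    {"grip": 1,"x": -0.0017,"y": -0.01,"z": 0,"rx": 0,"ry": 0,"rz": 3.5},
    {"grip": 1,"x": -0.0019,"y": -0.0115,"z": 0,"rx": 0,"ry": 0,"rz": 4},
  ],
)

```text
t: 14.35
ee_pos: [0.5413, 0.0386, 0.0429]
orientation: [0.704, 0.049, 0.707, -0.049]
force: [-8.1, 2.0, 3.7]
width: 0.393
```

Request:
apply_moves(
  steps=[
    {"grip": 1,"x": -0.0002,"y": -0.0012,"z": 0,"rx": 0,"ry": 0,"rz": 0.4},
    {"grip": 1,"x": -0.0003,"y": -0.0023,"z": 0,"rx": 0,"ry": 0,"rz": 0.8},
    {"grip": 1,"x": -0.0005,"y": -0.0035,"z": 0,"rx": 0,"ry": 0,"rz": 1.2},
    {"grip": 1,"x": -0.0006,"y": -0.0046,"z": 0,"rx": 0,"ry": 0,"rz": 1.6},
    {"grip": 1,"x": -0.0007,"y": -0.0058,"z": 0,"rx": 0,"ry": 0,"rz": 2},
    {"grip": 1,"x": -0.0007,"y": -0.0058,"z": 0,"rx": 0,"ry": 0,"rz": 2},
    {"grip": 1,"x": -0.0007,"y": -0.0058,"z": 0,"rx": 0,"ry": 0,"rz": 2},
    {"grip": 1,"x": -0.0007,"y": -0.0058,"z": 0,"rx": 0,"ry": 0,"rz": 2},
  ],
)

```text
t: 15.02
ee_pos: [0.5407, 0.0331, 0.0429]
orientation: [0.705, 0.038, 0.708, -0.037]
force: [-7.5, 3.2, 2.0]
width: 0.389
```

Request:
apply_moves(
  steps=[
    {"grip": 1,"x": -0.0001,"y": -0.0012,"z": 0,"rx": 0,"ry": 0,"rz": 0.4},
    {"grip": 1,"x": -0.0002,"y": -0.0023,"z": 0,"rx": 0,"ry": 0,"rz": 0.8},
    {"grip": 1,"x": -0.0003,"y": -0.0035,"z": 0,"rx": 0,"ry": 0,"rz": 1.2},
    {"grip": 1,"x": -0.0003,"y": -0.0046,"z": 0,"rx": 0,"ry": 0,"rz": 1.6},
    {"grip": 1,"x": -0.0004,"y": -0.0058,"z": 0,"rx": 0,"ry": 0,"rz": 2},
    {"grip": 1,"x": -0.0004,"y": -0.0058,"z": 0,"rx": 0,"ry": 0,"rz": 2},
    {"grip": 1,"x": -0.0004,"y": -0.0058,"z": 0,"rx": 0,"ry": 0,"rz": 2},
    {"grip": 1,"x": -0.0004,"y": -0.0058,"z": 0,"rx": 0,"ry": 0,"rz": 2},
  ],
)

```text
t: 15.68
ee_pos: [0.5402, 0.0268, 0.0429]
orientation: [0.705, 0.025, 0.708, -0.024]
force: [-8.3, 2.1, 2.3]
width: 0.392
```

Run:
```python
from h import *
s=readout.observe();print(s["t"],s["ee_pos"],s["force"],s["torque"],s["orientation"])
for cam in("side","top"):
  im=cams.snapshot(cam)
  for q in["batten_fork","batten_toe","drainer","catch"]:
        print(q,[(np.round(d["at"],3).tolist(),round(d["score"],2)) for d in spotter.mark_of(cam,q)][:2])
```

```text
15.6833 [0.54019285 0.02684656 0.0429138 ] [-8.31785847  2.10109053  2.3118672 ] [0.39410319 0.80885628 0.05688359] [ 0.70522251  0.0248862   0.70812714 -0.02445056]
batten_fork [([0.704, 0.017, 0.014], 0.71), ([0.583, 0.511, 0.003], 0.29)]
batten_toe [([0.409, 0.014, 0.014], 0.63)]
drainer [([0.542, -0.005, -0.0], 0.89), ([0.705, 0.388, 0.002], 0.68)]
catch [([0.382, 0.022, -0.002], 0.72), ([0.376, -0.036, 0.026], 0.53)]
batten_fork [([0.71, 0.016, 0.015], 0.61)]
batten_toe []
drainer [([0.544, -0.003, -0.0], 0.73)]
catch [([0.776, 0.211, -0.002], 0.49)]
```

Request:
apply_moves(
  steps=[
    {"grip": 1,"x": 0,"y": -0.0009,"z": 0,"rx": 0,"ry": 0,"rz": 0.3},
    {"grip": 1,"x": 0,"y": -0.0018,"z": 0,"rx": 0,"ry": 0,"rz": 0.6},
    {"grip": 1,"x": -0.0001,"y": -0.0027,"z": 0,"rx": 0,"ry": 0,"rz": 0.9},
    {"grip": 1,"x": -0.0001,"y": -0.0036,"z": 0,"rx": 0,"ry": 0,"rz": 1.2},
    {"grip": 1,"x": -0.0002,"y": -0.0044,"z": 0,"rx": 0,"ry": 0,"rz": 1.5},
    {"grip": 1,"x": -0.0002,"y": -0.0044,"z": 0,"rx": 0,"ry": 0,"rz": 1.5},
    {"grip": 1,"x": -0.0002,"y": -0.0044,"z": 0,"rx": 0,"ry": 0,"rz": 1.5},
    {"grip": 1,"x": -0.0002,"y": -0.0044,"z": 0,"rx": 0,"ry": 0,"rz": 1.5},
  ],
)

```text
t: 16.85
ee_pos: [0.54, 0.0222, 0.0429]
orientation: [0.705, 0.015, 0.708, -0.015]
force: [-8.1, 1.3, 2.9]
width: 0.39
```

Request:
apply_moves(
  steps=[
    {"grip": 1,"x": 0,"y": -0.0006,"z": 0,"rx": 0,"ry": 0,"rz": 0.2},
    {"grip": 1,"x": 0,"y": -0.0012,"z": 0,"rx": 0,"ry": 0,"rz": 0.4},
    {"grip": 1,"x": 0,"y": -0.0018,"z": 0,"rx": 0,"ry": 0,"rz": 0.6},
    {"grip": 1,"x": 0,"y": -0.0024,"z": 0,"rx": 0,"ry": 0,"rz": 0.8},
    {"grip": 1,"x": 0,"y": -0.0024,"z": 0,"rx": 0,"ry": 0,"rz": 0.8},
    {"grip": 1,"x": 0,"y": -0.0024,"z": 0,"rx": 0,"ry": 0,"rz": 0.8},
    {"grip": 1,"x": 0,"y": -0.0024,"z": 0,"rx": 0,"ry": 0,"rz": 0.8},
    {"grip": 1,"x": 0,"y": -0.0024,"z": 0,"rx": 0,"ry": 0,"rz": 0.8},
  ],
)

```text
t: 17.52
ee_pos: [0.5399, 0.0196, 0.0429]
orientation: [0.706, 0.01, 0.709, -0.01]
force: [-8.7, 0.3, 2.3]
width: 0.39
```

Run:
```python
from h import *
s=readout.observe();print(s["t"],s["ee_pos"],s["force"],s["torque"],s["orientation"])
im=cams.snapshot("side")
for q in["batten_fork","batten_toe","drainer"]:
    print(q,[(np.round(d["at"],3).tolist(),round(d["score"],2)) for d in spotter.mark_of("side",q)][:2])
c=im[160:290,220:350,::-1];cv2.imwrite("pics/s5.png",cv2.resize(c,None,fx=4.5,fy=4.5,interpolation=cv2.INTER_CUBIC))
```

```text
17.5167 [0.53991732 0.01964711 0.04291179] [-8.69938762  0.27193626  2.34753349] [0.21048703 0.81144934 0.42015051] [ 0.70552493  0.01003446  0.70853904 -0.01031088]
batten_fork [([0.705, 0.015, 0.015], 0.6), ([0.703, 0.016, 0.003], 0.42)]
batten_toe [([0.408, 0.0, 0.012], 0.61)]
drainer [([0.542, -0.006, 0.001], 0.79)]
```

View pics/s5.png

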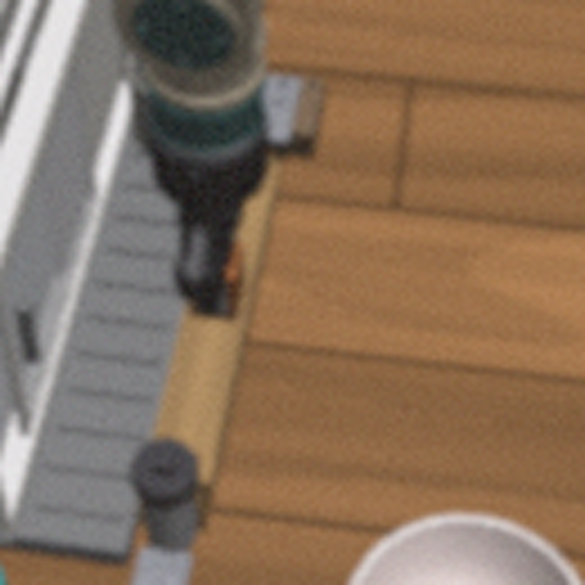

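Crop: the bar lies almost along the tray edge, its end at the catch (275,160) and the notch at the post (165,470). A last gentle press in small steps.

Request:
apply_moves(
  steps=[
    {"grip": 1,"x": 0,"y": -0.0004,"z": 0,"rx": 0,"ry": 0,"rz": 0.13},
    {"grip": 1,"x": 0,"y": -0.0008,"z": 0,"rx": 0,"ry": 0,"rz": 0.26},
    {"grip": 1,"x": 0,"y": -0.0012,"z": 0,"rx": 0,"ry": 0,"rz": 0.4},
    {"grip": 1,"x": 0,"y": -0.0012,"z": 0,"rx": 0,"ry": 0,"rz": 0.4},
    {"grip": 1,"x": 0,"y": -0.0012,"z": 0,"rx": 0,"ry": 0,"rz": 0.4},
    {"grip": 1,"x": 0,"y": -0.0012,"z": 0,"rx": 0,"ry": 0,"rz": 0.4},
    {"grip": 1,"x": 0,"y": -0.0012,"z": 0,"rx": 0,"ry": 0,"rz": 0.4},
    {"grip": 1,"x": 0,"y": -0.0012,"z": 0,"rx": 0,"ry": 0,"rz": 0.4},
  ],
)

```text
t: 18.38
ee_pos: [0.5399, 0.0186, 0.0429]
orientation: [0.706, 0.008, 0.709, -0.008]
force: [-7.7, 1.4, 2.9]
width: 0.39
```

```bash
python3 -c "
from h import *
s=readout.observe();print(s['t'],s['ee_pos'],s['force'],s['torque'],s['orientation'])"
```

```text
18.3833 [0.53989946 0.01856549 0.04291405] [-7.65629438  1.39947248  2.89685213] [0.23702692 0.80325734 0.30887227] [ 0.70555514  0.00771949  0.70856987 -0.00781649]
```

Request:
apply_moves(
  steps=[
    {"grip": 1,"x": 0,"y": -0.0004,"z": 0,"rx": 0,"ry": 0,"rz": 0.13},
    {"grip": 1,"x": 0,"y": -0.0008,"z": 0,"rx": 0,"ry": 0,"rz": 0.26},
    {"grip": 1,"x": 0,"y": -0.0012,"z": 0,"rx": 0,"ry": 0,"rz": 0.4},
    {"grip": 1,"x": 0,"y": -0.0012,"z": 0,"rx": 0,"ry": 0,"rz": 0.4},
    {"grip": 1,"x": 0,"y": -0.0012,"z": 0,"rx": 0,"ry": 0,"rz": 0.4},
    {"grip": 1,"x": 0,"y": -0.0012,"z": 0,"rx": 0,"ry": 0,"rz": 0.4},
    {"grip": 1,"x": 0,"y": -0.0012,"z": 0,"rx": 0,"ry": 0,"rz": 0.4},
    {"grip": 1,"x": 0,"y": -0.0012,"z": 0,"rx": 0,"ry": 0,"rz": 0.4},
  ],
)

```text
t: 19.05
ee_pos: [0.5399, 0.0185, 0.043]
orientation: [0.706, 0.007, 0.709, -0.005]
force: [-8.2, 4.1, 3.3]
width: 0.392
```

```bash
python3 -c "
from h import *
s=readout.observe();print(s['t'],s['ee_pos'],s['force'],s['torque'],s['orientation'])"
```

```text
19.05 [0.53992183 0.01847208 0.0429712 ] [-8.2376638   4.05680467  3.33289397] [ 0.79049565  0.72793533 -0.57331787] [ 0.70561707  0.00717432  0.70853802 -0.0051917 ]
```

The drainer edge is felt: the TCP has stopped in y, Fy is up and the yaw moment has reversed, with about 5 N at the toe. I'll ease the hand's axial lead, then open.

Request:
apply_moves(
  steps=[
    {"grip": 1,"x": -0.0005,"y": 0,"z": 0,"rx": 0,"ry": 0,"rz": 0},
    {"grip": 1,"x": -0.001,"y": 0,"z": 0,"rx": 0,"ry": 0,"rz": 0},
    {"grip": 1,"x": -0.0015,"y": 0,"z": 0.0005,"rx": 0,"ry": 0,"rz": 0},
    {"grip": 1,"x": -0.0015,"y": 0,"z": 0.0005,"rx": 0,"ry": 0,"rz": 0},
    {"grip": 1,"x": -0.0015,"y": 0,"z": 0.0005,"rx": 0,"ry": 0,"rz": 0},
    {"grip": 1,"x": -0.0015,"y": 0,"z": 0.0005,"rx": 0,"ry": 0,"rz": 0},
    {"grip": 1,"x": -0.0015,"y": 0,"z": 0.0005,"rx": 0,"ry": 0,"rz": 0},
    {"grip": 1,"x": -0.0015,"y": 0,"z": 0.0005,"rx": 0,"ry": 0,"rz": 0},
  ],
)

```text
t: 19.72
ee_pos: [0.5399, 0.0184, 0.043]
orientation: [0.706, 0.007, 0.708, -0.005]
force: [-2.5, 5.8, -3.9]
width: 0.391
```

Request:
apply_moves(
  steps=[
    {"grip": 0.5,"x": 0,"y": 0,"z": -0.0002,"rx": 0,"ry": 0,"rz": 0},
    {"grip": 0.3,"x": 0,"y": 0,"z": -0.0002,"rx": 0,"ry": 0,"rz": 0},
    {"grip": 0,"x": 0,"y": 0,"z": -0.0002,"rx": 0,"ry": 0,"rz": 0},
    {"grip": 0,"x": 0,"y": 0,"z": -0.0002,"rx": 0,"ry": 0,"rz": 0},
    {"grip": 0,"x": 0,"y": 0,"z": -0.0002,"rx": 0,"ry": 0,"rz": 0},
    {"grip": 0,"x": 0,"y": 0,"z": -0.0002,"rx": 0,"ry": 0,"rz": 0},
    {"grip": 0,"x": 0,"y": 0,"z": -0.0002,"rx": 0,"ry": 0,"rz": 0},
    {"grip": 0,"x": 0,"y": 0,"z": -0.0002,"rx": 0,"ry": 0,"rz": 0},
  ],
)

```text
t: 20.38
ee_pos: [0.5409, 0.0172, 0.0432]
orientation: [0.707, 0.006, 0.707, -0.006]
force: [-0.3, -0.4, -0.5]
width: 1.002
```

Request:
apply_moves(
  steps=[
    {"grip": 0,"x": 0,"y": 0,"z": 0.01,"rx": 0,"ry": 0,"rz": 0},
    {"grip": 0,"x": 0,"y": 0,"z": 0.03,"rx": 0,"ry": 0,"rz": 0},
    {"grip": 0,"x": 0,"y": 0,"z": 0.06,"rx": 0,"ry": 0,"rz": 0},
    {"grip": 0,"x": 0,"y": 0,"z": 0.09,"rx": 0,"ry": 0,"rz": 0},
    {"grip": 0,"x": 0,"y": 0.03,"z": 0.12,"rx": 0,"ry": 0,"rz": 0},
    {"grip": 0,"x": 0,"y": 0.06,"z": 0.15,"rx": 0,"ry": 0,"rz": 0},
    {"grip": 0,"x": 0,"y": 0.09,"z": 0.18,"rx": 0,"ry": 0,"rz": 0},
    {"grip": 0,"x": 0,"y": 0.12,"z": 0.21,"rx": 0,"ry": 0,"rz": 0},
  ],
)

```text
t: 21.05
ee_pos: [0.5405, 0.1361, 0.2535]
orientation: [0.707, 0.006, 0.707, -0.006]
force: [1.7, 0.1, 0.2]
width: 0.998
```

Request:
apply_moves(
  steps=[
    {"grip": 0,"x": 0,"y": 0.04,"z": 0.02,"rx": 0,"ry": 0,"rz": 0},
    {"grip": 0,"x": 0,"y": 0.08,"z": 0.04,"rx": 0,"ry": 0,"rz": 0},
    {"grip": 0,"x": 0,"y": 0.12,"z": 0.06,"rx": 0,"ry": 0,"rz": 0},
    {"grip": 0,"x": 0,"y": 0.16,"z": 0.08,"rx": 0,"ry": 0,"rz": 0},
    {"grip": 0,"x": 0,"y": 0.2,"z": 0.08,"rx": 0,"ry": 0,"rz": 0},
    {"grip": 0,"x": 0,"y": 0.22,"z": 0.08,"rx": 0,"ry": 0,"rz": 0},
    {"grip": 0,"x": 0,"y": 0.22,"z": 0.08,"rx": 0,"ry": 0,"rz": 0},
    {"grip": 0,"x": 0,"y": 0.22,"z": 0.08,"rx": 0,"ry": 0,"rz": 0},
  ],
)

```text
t: 21.72
ee_pos: [0.5403, 0.3565, 0.3312]
orientation: [0.707, 0.004, 0.707, -0.005]
force: [-0.9, -0.6, -0.6]
width: 0.996
```

Run:
```python
from h import *
s=readout.observe();print(s["t"],s["ee_pos"],s["force"])
for cam in("top","side"):
  im=cams.snapshot(cam)
  for q in["batten","batten_fork","batten_toe","drainer","catch","tin_mug","post_base"]:
    print(cam,q,[(np.round(d["at"],3).tolist(),round(d["score"],2)) for d in spotter.mark_of(cam,q)][:2])
  if cam=="top": r=rect("top",im,.03)[150:,:,::-1]
  else: r2=cv2.resize(im[140:290,200:360,::-1],None,fx=3.7,fy=3.7,interpolation=cv2.INTER_CUBIC)
cv2.imwrite("pics/t6.png",r);cv2.imwrite("pics/s6.png",r2)
```

```text
21.7167 [0.54033071 0.35652673 0.33122836] [-0.90084343 -0.56657292 -0.55204305]
top batten [([0.542, 0.015, -0.003], 0.58)]
top batten_fork [([0.709, 0.015, 0.018], 0.93)]
top batten_toe [([0.409, 0.0, 0.017], 0.9), ([0.703, 0.017, 0.0], 0.51)]
top drainer []
top catch [([0.382, 0.024, 0.001], 0.89)]
top tin_mug [([0.382, -0.037, 0.021], 0.57)]
top post_base [([0.704, 0.014, -0.0], 0.78), ([0.809, -0.089, 0.002], 0.77)]
side batten [([0.539, 0.02, 0.001], 0.95)]
side batten_fork [([0.54, -0.005, 0.001], 0.67), ([0.708, 0.018, 0.017], 0.57)]
side batten_toe [([0.412, -0.006, 0.013], 0.56)]
side drainer [([0.539, -0.002, -0.0], 0.74)]
side catch [([0.381, 0.023, -0.003], 0.52)]
side tin_mug [([0.372, -0.038, 0.028], 0.55)]
side post_base [([0.702, 0.015, 0.002], 0.84), ([0.649, -0.446, 0.006], 0.79)]
```

View pics/t6.png

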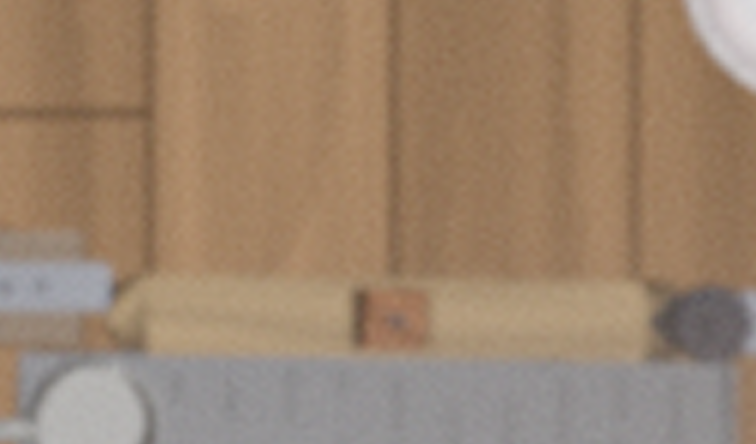

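View pics/s6.png

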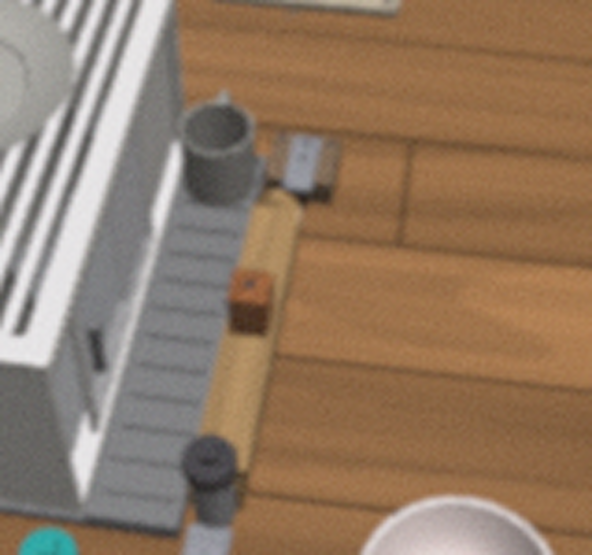

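The top view shows the bar flush along the tray edge: rounded end at (110,320) behind the roller (115,285), notch on the post at (660,320). The tray edge is where it was before (rows 353 to 361). The side view agrees, with the mug undisturbed. Handing in.

```bash
python3 -c "
from rig import job;print(job.job_done())"
```

```text
the job is handed in; nothing more can be done
None
```

The batten is back in place along the drip tray, and I handed the job in at about 22 s of the 61 s allowed. No verdict was reported.

**What I did:** I gripped the batten by its block and turned it to about 30° off the line. I slid it up until the notch bore on the grey post, at about 8 N. I then swung it in about the post, keeping roughly 7–9 N on it all the way past the spring roller. I pressed until I felt the tray edge, at an estimated 5 N, then eased off, opened the gripper and backed the arm clear. The highest force read on the tool was about 9 N; readings come only at the end of each move.

**Last checks:**
- **Post end:** the networks put the seated point at (0.709, 0.015), where the post was felt at about (0.709, 0.016).
- **Tray end:** the toe was found at (0.409, 0.000) from the top and (0.412, -0.006) from the side. These differ by 6 mm in y, about the networks' error. The top picture shows the bar flush with the tray edge.
- **Surroundings:** the tray edge, mug and catch had not visibly moved. I did not measure the other crockery again afterwards. The bowl, as far as it shows, is where it was.
- **Less certain:** I never clearly felt the roller snap past. That it now sits behind the rounded end rests on the pictures, the geometry, and the bar staying put after I let go.

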